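# Hold the pod chest open for refilling

### The job

I am refilling the wooden coffee-pod chest: lift the coffee pod out of the glass bowl and stand it upright near the middle of the little wooden tray, let go of it, then raise the chest's sprung lid and hold it 60 degrees open from closed (within about 5 degrees). The lid shuts by itself, so finish while your fingers are still holding it there, and do not let go; nothing else may prop it up. Leave the bowl standing where it is and do not disturb the timer, salt shaker, jam jar or cup.

Things in the scene. Friction and masses are not known exactly. Their poses are not given: they have to be found in the camera images.
- pod: the loose coffee pod with a beige foil top that stands in the glass bowl: white, tapered, 49 mm across at its lip on top, about 36 mm across its foot, 43 mm tall, 10 to 20 g. Origin at the centre of its underside, z up through the foil. It stands on the bowl's inner floor with its top about 8 mm above the bowl's rim
- bowl: clear glass bowl, loose, 120 mm across its rim, 44 mm tall, flaring from a foot 70 mm across; inner floor 9 mm above its underside; the space inside is about 110 mm across at the rim and 50 mm across at 14 mm height. Origin at the centre of its underside. Bowl and tray may change places; a tall fixed black electric kettle (about 0.25 m) stands on the counter close behind the line between them: pass in front of it
- tray: small square dark-wood tray, fixed to the counter, 110 x 110 mm; its floor is 8 mm high with a 6 mm wide rim 12 mm high round it. Origin at the centre of its underside, x and y along its sides
- chest: wooden coffee-pod chest, fixed to the counter, 115 mm deep (x) by 150 mm wide (y), 85 mm tall without the lid, two pods standing inside. Origin at the centre of its underside; its own -x is the front, towards the robot; x points to the hinge side, z up
- lid (a joint): angle of the chest's lid in rad: 0 shut, growing as it opens; stop at 1.6. 60 degrees is 1.047. A plate 117 x 152 x 8 mm, about 175 to 350 g, of light wood, hinged along the chest's far upper rim; its weight and a light spring (0.2 N m per rad) always pull it shut, about 1 to 3 N at the knob
- lid_hinge (a point): middle of the lid's hinge line on the chest's far rim, 57.5 mm behind the chest's centre and 85.5 mm above its underside; the hinge line runs along the chest's y axis
- lid_knob (a point): centre of the dark steel knob in front of the lid: a round bar 22 mm in diameter and 26 mm long lying along the chest's y axis, on a neck 10 mm wide that carries the knob's centre 33 mm out from the lid's front edge. 150 mm from the hinge line, 4 mm above the lid's underside, about 90 mm above the counter when shut. Pinched across its flat ends (along the chest's y) from above it can turn between the fingers as the lid swings up
- timer: red and white egg timer, 66 mm across, 60 mm tall, bystander. Origin at its underside
- salt: salt shaker, 44 mm across, 90 mm tall, bystander. Origin at its underside
- jam: jam jar, 65 mm across, 83 mm tall, bystander. Origin at its underside
- cup: white cup with a handle, 90 x 131 mm, 106 mm tall, bystander. Origin at its underside
Things that resemble listed ones, but are neither listed nor needed, are in the scene too. Of the things that look like the pod, the smaller one is meant.

How it is judged:
By the outcome, as a careful person would: the job done as asked, in the order asked, and still so for the second after the job is handed in, while the arm keeps its last pose, push and grip.
It also fails if it takes over 56 s, if anything falls off the work surface, if the arm or the gripper's body presses on something with over 40 N, if the wrist force passes 120 N, or if a joint passes its speed limit or range.

### The arm

A 6-joint arm with a two-finger parallel gripper is mounted at the origin on a cart in front of the work surface, level with it; the furniture and walls round the work are solid. World frame = base frame: x ahead of the robot, y to its left, z up, the work surface at z = 0. Lengths are in m, angles in rad, forces in N, time in s.
With the tool pointing down it reaches from about 0.35 to 0.725 m from the base axis. Payload 4.3 kg.
Tool frame: the origin (TCP) lies midway between the tips of the shut fingers; the grasp point (between the pads) lies manip.tcp_to_grasp behind it (manip.tcp_to_grasp is the distance from the TCP to the grasp point, in m); z points along the fingers, y is the line along which they close (so a half turn about z gives the same grasp; the last joint's range is limited). The gripper opens to 85 mm and grips with 20 to 120 N. Pads are 22 mm wide; open, the fingers measure 114 mm over their backs; the gripper's body (76 mm by 85 mm) begins 54 mm behind the grasp point. The pads swing forward as they close: fully open they stand 13 mm farther back than shut.
Start: joints at [-1.341, 0.377, 0.081, 1.274, 0, 1.46], TCP at [0.192, -0.542, 0.231] pointing down, gripper open.
Joint ranges: [-2.72, 2.72], [-0.84, 1.66], [-1.02, 1.22], [-1.77, 2.12], [-1.37, 1.28], [-3.14, 3.14]. Speed limits (rad/s): [2.57, 2.57, 3.14, 3.14, 3.14, 3.14].

### API

Orientations are given as a unit quaternion [x, y, z, w].
In Python, from workcell import manip gives the robot as it stands.
- The arm moves only by the tool carry_out, never from a script. Its argument "moves" is a list of rows, each a list of 7 numbers: the shift along the tool's x, y, z as a fraction of full scale, then the turn, a rotation vector about the tool's x, y, z as a fraction of full scale, then the gripper's target within -1 to 1 (fully open at 1, half-way at 0, shut at -1). A call has 1 to 20 rows; each row is the pose to reach, as a shift and turn from the pose commanded when the call began, along the tool's axes at that moment; what a row does not reach only later rows make up. Full scale, the value 1, is 80 mm for a shift and 30 degrees for a turn. A row lasts 1/12 s, in which the tool goes at most 41.7 mm and 7.16 degrees, less where a joint would pass 70% of its speed; a pose out of reach is approached as far as the arm can. A call with a number of a shift or a turn outside -1 to 1 is refused whole. A call with a gripper value outside its range is refused whole. The fingers move at their own pace and stop on an object; "newtons" is the grip in N (left out, the last holds). Time passes only in rows, so rows that repeat a pose let the fingers close. It gives the time, the measured TCP pose, the force, the opening and the grip force at its end, in the units of the state.
- manip.sense(): the state, without advancing time (a new reading comes with each control period).
- manip.get_image(name): name is "scene" or "top" or "wrist"; returns a dict with "pixels" (400x640x3 uint8, red, green, blue), "z_map" (400x640 float32, m along the optical axis (not along the pixel's ray), 0 where there is no reading), "camera_matrix" (3x3 intrinsics, pixels), "world_to_cam" (4x4, takes a point from world to camera coordinates); the wrist camera has in their place "hand_eye" (4x4, takes a point from camera to tool coordinates, whose origin is the TCP and whose axes are the flange's). Camera axes: x right, y down, z forward; pixel columns grow to the right and rows downward; lengths in m; the calibration is good to about 2 mm. A picture is of the moment at which its call begins: read the wrist's pose just before it.
- manip.hand_in(): hands the job in; it is judged then, once.
The state is a dict: "time": time; "joint_pos": joint angles; "joint_velocities": joint speeds; "joint_efforts": joint torques, N m; "ee_pos": TCP position; "eef_rot": TCP orientation; "wrist_force": force on the tool from outside, world axes, zero at the start; "wrist_torque": the same for the moment, N m; "opening": opening from 0.0 (shut) to 1.0 (fully open); "finger_force": force on a finger pad.
Only numpy, scipy, OpenCV 4.12 (cv2) and the standard library are available. Lean on these libraries where they do the work, as an engineer would, in place of code of your own. Each camera call takes 0.05 s, during which the arm holds its last target. There are 200 camera calls.

## Working session

There is one attempt and no reset: what is moved stays moved. The work goes in short steps, Python scripts to look and compute and a tool call to move; the robot and the scene stay as the last step left them, time stands still between calls to the robot, and variables do not carry over. Pictures are saved under pics/ and viewed, at most 10 in all, crops included, and the job is handed in when it is done.

Besides the shell and the picture viewer there is one more tool, called after "Call:" as name([rows], argument=value, ...), one row to a line, values as JSON. carry_out: Moves the arm, as the interface text tells. Its arguments: {"type":"object","properties":{"moves":{"type":"array","items":{"type":"array","items":{"type":"number","minimum":-1,"maximum":1}}},"newtons":{"type":"number"}},"required":["moves"]}

```bash
mkdir -p pics; cat > h.py <<'E'
import numpy as np, cv2
from workcell import manip
from scipy.spatial.transform import Rotation as R
def snap(name, fn=None):
    s=manip.sense(); im=manip.get_image(name)
    if 'world_to_cam' in im: c2w=np.linalg.inv(np.array(im['world_to_cam']))
    else:
        T=np.eye(4);T[:3,:3]=R.from_quat(s['eef_rot']).as_matrix();T[:3,3]=s['ee_pos'];c2w=T@np.array(im['hand_eye'])
    if fn: cv2.imwrite(fn, im['pixels'][:,:,::-1])
    np.savez('last_%s.npz'%name,px=im['pixels'],z=im['z_map'],K=im['camera_matrix'],c2w=c2w)
def load(name):
    d=np.load('last_%s.npz'%name); return d['px'],d['z'],d['K'],d['c2w']
def cloud(name):
    px,z,K,c2w=load(name); v,u=np.indices(z.shape)
    P=np.stack([(u-K[0,2])/K[0,0]*z,(v-K[1,2])/K[1,1]*z,z,np.ones_like(z)],-1)@c2w.T
    P[z==0]=np.nan; return px,P[...,:3]
def ray(name,u,v,h):  # intersect pixel ray with plane z=h
    px,z,K,c2w=load(name); d=c2w[:3,:3]@np.array([(u-K[0,2])/K[0,0],(v-K[1,2])/K[1,1],1]); o=c2w[:3,3]
    return o+d*(h-o[2])/d[2]
def tool(target,q=None):
    "shift to world target in tool axes, /80mm"
    s=manip.sense(); M=R.from_quat(s['eef_rot']).as_matrix(); return M.T@(np.array(target)-s['ee_pos'])/0.08
E
python3 - <<'E'
from h import *
snap('scene','pics/scene.png');snap('top','pics/top.png')
s=manip.sense();print(s,manip.tcp_to_grasp)
print(R.from_quat(s['eef_rot']).as_matrix().round(3))
E
```

```text
{'time': 0.1, 'joint_pos': array([-1.34132921e+00,  3.77999640e-01,  7.97637658e-02,  1.27442349e+00,
       -2.35329588e-05,  1.46050245e+00]), 'joint_velocities': array([ 0.00108871, -0.00089512,  0.00255019, -0.00063096, -0.00073772,
        0.00024147]), 'joint_efforts': array([ 3.31090414e-04, -4.64692068e+01,  2.70582783e+01,  1.20802363e-02,
       -1.37103066e-04,  9.05529518e-07]), 'ee_pos': array([ 0.1914906 , -0.54154245,  0.23045048]), 'eef_rot': array([ 9.85604548e-01,  1.69064506e-01, -6.72188745e-05, -9.29166016e-04]), 'wrist_force': array([-0.25562293, -0.34447659, -0.019248  ]), 'wrist_torque': array([0.02932828, 0.00431326, 0.01223912]), 'finger_force': 0.0, 'opening': 1.0027822985692088} 0.0187
[[ 0.943  0.333 -0.   ]
 [ 0.333 -0.943  0.002]
 [ 0.    -0.002 -1.   ]]
```

View pics/scene.png

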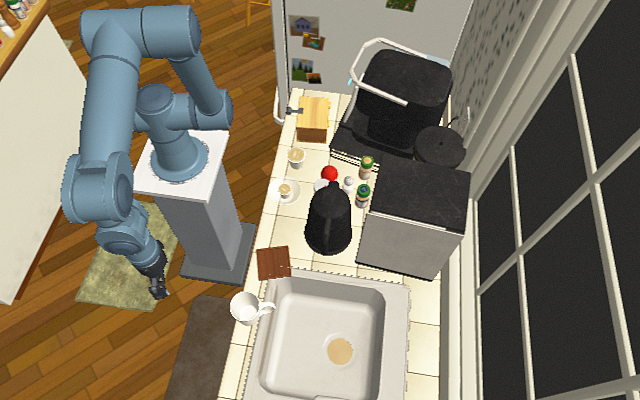

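View pics/top.png

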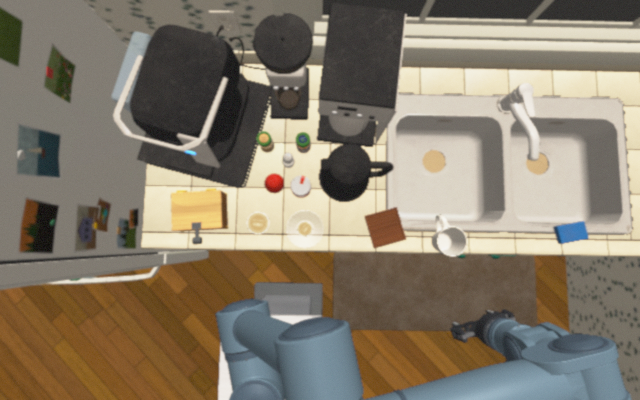

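The scene view shows the bowl with the pod at (285,190), a larger pod lookalike at (296,157), the chest at (312,118) with its knob at (292,110), the tray at (273,263), the kettle at (328,218) and the cup at (245,308). In the top view the bowl is at (305,230), the lookalike at (258,223), the chest at (198,210) with its knob at (197,233), the tray at (385,228) and the kettle at (345,172).

```bash
python3 - <<'E'
from h import *
np.set_printoptions(precision=4,suppress=True)
px,P=cloud('top')
for n,(u,v) in dict(pod=(305,229),bowlL=(290,230),decoy=(258,222),chest=(198,210),knob=(197,237),tray=(385,228),kettle=(345,165),cup=(450,240),timer=(301,186),red=(274,183),counter=(340,230)).items(): print(n,P[v,u])
px,P2=cloud('scene')
for n,(u,v) in dict(pod=(285,189),decoy=(296,154),chest=(313,110),knob=(291,110),tray=(273,263)).items(): print(n,P2[v,u])
# edges: tray by z band & region
for nm,Q,c in(('top',P,(385,228)),('scene',P2,(273,263))):
    p0=Q[c[1],c[0]]
    m=(np.abs(Q[...,0]-p0[0])<.09)&(np.abs(Q[...,1]-p0[1])<.09)&(Q[...,2]>.004)&(Q[...,2]<.02)
    r=cv2.minAreaRect(Q[m][:,:2].astype(np.float32)); print(nm,'tray',m.sum(),r)
    # chest lid
for nm,Q,c in(('top',P,(198,210)),('scene',P2,(313,110))):
    p0=Q[c[1],c[0]]
    m=(np.linalg.norm(Q[...,:2]-p0[:2],axis=-1)<.13)&(np.abs(Q[...,2]-p0[2])<.012)
    A=np.c_[Q[m][:,:2]];r=cv2.minAreaRect(A.astype(np.float32)); print(nm,'chest',m.sum(),np.median(Q[m][:,2]),r,cv2.boxPoints(r))
for nm,Q in(('top',P),('scene',P2)):
    for z0,z1 in((.035,.06),(.0,.035)):
        m=(np.abs(Q[...,0]-.42)<.2)&(Q[...,2]>z0)&(Q[...,2]<z1)&(np.abs(Q[...,1])<.0)
for nm,Q,c in(('top',P,(305,229)),('scene',P2,(285,189)),('top',P,(258,222)),('scene',P2,(296,154))):
    p0=Q[c[1],c[0]]; m=(np.linalg.norm(Q[...,:2]-p0[:2],axis=-1)<.04)&(np.abs(Q[...,2]-p0[2])<.006)
    print(nm,m.sum(),Q[m].mean(0),(Q[m].max(0)-Q[m].min(0)))
for n in('top','scene'):
    px,z,K,_=load(n); print(K[0,0])
cv2.imwrite('pics/c1.png',np.hstack([cv2.resize(load('top')[0][160:260,150:280,::-1],(390,300),interpolation=cv2.INTER_CUBIC),cv2.resize(load('scene')[0][80:210,255:345,::-1],(400,577),interpolation=cv2.INTER_CUBIC)[:300] ]))
E
python3 - <<'E'
import sys;sys.path.insert(0,'.')
import os;os.chdir('.')
from h import *
a=cv2.resize(load('top')[0][160:260,160:340,::-1],(720,400),interpolation=cv2.INTER_CUBIC)
cv2.imwrite('pics/c1.png',a)
E
```

```text
pod [ 0.4244 -0.1044  0.0484]
bowlL [ 0.4212 -0.0563  0.0268]
decoy [0.443  0.0413 0.0632]
chest [0.4747 0.2198 0.0928]
knob [0.3933 0.2181 0.0945]
tray [ 0.4334 -0.3629  0.0092]
kettle [ 0.5921 -0.213   0.241 ]
cup [ 0.3982 -0.5729  0.0115]
timer [ 0.5553 -0.0901  0.0829]
red [ 0.5674 -0.0038  0.0545]
counter [ 0.425  -0.2179 -0.0053]
pod [ 0.4294 -0.1016  0.0505]
decoy [0.4432 0.0457 0.061 ]
chest [0.4771 0.23   0.0988]
knob [0.3927 0.2271 0.0864]
tray [ 0.4363 -0.3645  0.0077]
top tray 1326 ((0.43995070457458496, -0.3636609613895416), (0.17668260633945465, 0.16520659625530243), 89.28070831298828)
scene tray 1221 ((0.4415624439716339, -0.36502349376678467), (0.16993002593517303, 0.1765209287405014), 0.2375890612602234)
top chest 2180 0.09176502270359777 ((0.4886578917503357, 0.22812822461128235), (0.22815632820129395, 0.1508779227733612), 3.6650164127349854) [[0.37   0.2961]
 [0.3796 0.1456]
 [0.6073 0.1601]
 [0.5977 0.3107]]
scene chest 1026 0.09270432334015821 ((0.4872954189777374, 0.22709855437278748), (0.22986876964569092, 0.1576145589351654), 2.011911630630493) [[0.3697 0.3018]
 [0.3752 0.1443]
 [0.6049 0.1524]
 [0.5994 0.3099]]
top 177 [ 0.4266 -0.1015  0.0506] [0.047  0.0441 0.011 ]
scene 123 [ 0.4252 -0.1021  0.0516] [0.0473 0.0504 0.0113]
top 374 [0.4419 0.0444 0.0612] [0.0656 0.0685 0.0109]
scene 233 [0.4409 0.0422 0.0611] [0.0683 0.0688 0.0117]
398.00531400094053
445.93092980828794
```

View pics/c1.png

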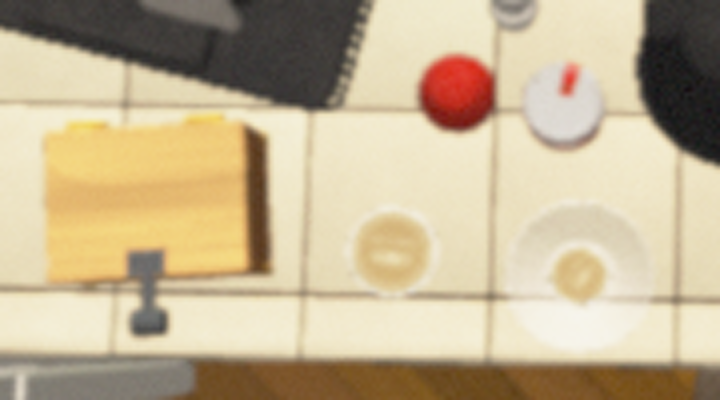

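```bash
python3 - <<'E'
from h import *
np.set_printoptions(precision=4,suppress=True)
for n in('top','scene'):
    px,Q=cloud(n); hsv=cv2.cvtColor(px,cv2.COLOR_RGB2HSV).astype(int); K=load(n)
    # tray: dark brown
    m=(np.abs(Q[...,0]-.437)<.1)&(np.abs(Q[...,1]+.364)<.1)&(hsv[...,2]<150)&(hsv[...,1]>90)&(Q[...,2]<.04)
    m=cv2.morphologyEx(m.astype(np.uint8),cv2.MORPH_OPEN,np.ones((3,3)))
    v,u=np.nonzero(m); W=np.array([ray(n,a,b,.011)[:2] for a,b in zip(u,v)],np.float32)
    print(n,'tray',len(W),W.mean(0),cv2.minAreaRect(W))
    m=(np.abs(Q[...,0]-.474)<.1)&(np.abs(Q[...,1]-.228)<.11)&(hsv[...,0]>12)&(hsv[...,0]<30)&(hsv[...,1]>95)&(hsv[...,2]>150)&(Q[...,2]>.083)
    m=cv2.morphologyEx(m.astype(np.uint8),cv2.MORPH_OPEN,np.ones((3,3)))
    v,u=np.nonzero(m); W=np.array([ray(n,a,b,.0935)[:2] for a,b in zip(u,v)],np.float32)
    print(n,'lid',len(W),W.mean(0),cv2.minAreaRect(W),np.median(Q[m>0][:,2]))
    m=(Q[...,0]<.42)&(Q[...,0]>.36)&(np.abs(Q[...,1]-.22)<.05)&(Q[...,2]>.07)&(hsv[...,1]<80)
    print('knob',m.sum(),Q[m].mean(0),Q[m].min(0),Q[m].max(0))
    m=(np.abs(Q[...,1]+.21)<.13)&(Q[...,2]>.1)&(Q[...,2]<.3)&(Q[...,0]>.4)&(Q[...,0]<.7)
    print('kettle',Q[m].min(0),Q[m].max(0),np.percentile(Q[m],1,axis=0))
E
```

```text
top tray 1038 [ 0.4356 -0.3618] ((0.43612176179885864, -0.36169201135635376), (0.10431613773107529, 0.10656316578388214), 16.667238235473633)
top lid 1830 [0.4768 0.2256] ((0.4778011739253998, 0.2258833795785904), (0.1212809607386589, 0.14909608662128448), 4.350748538970947) 0.09184814639752314
knob 97 [0.3912 0.2202 0.094 ] [0.3752 0.2071 0.08  ] [0.42   0.2335 0.1022]
kettle [ 0.5273 -0.34    0.1   ] [ 0.6999 -0.0815  0.2444] [ 0.5304 -0.3362  0.1029]
scene tray 972 [ 0.4364 -0.3634] ((0.4364749789237976, -0.36318865418434143), (0.10648103058338165, 0.10955272614955902), 16.505847930908203)
scene lid 929 [0.4782 0.2226] ((0.4782029986381531, 0.22493712604045868), (0.1195564866065979, 0.1538432389497757), 4.494704723358154) 0.09253665080202822
knob 73 [0.394  0.2198 0.0931] [0.3729 0.1826 0.0802] [0.42   0.2689 0.1037]
kettle [ 0.5265 -0.3397  0.1001] [ 0.7    -0.0805  0.2452] [ 0.5345 -0.3331  0.1023]
```

Call:
carry_out([
  [0.46, -0.42, 0, 0, 0, 0, 0.3],
  [0.92, -0.84, 0, 0, 0, 0, 0.3],
  [0.92, -0.84, 0, 0, 0, 0, 0.3],
  [0.92, -0.84, 0, 0, 0, 0, 0.3],
])

```text
time: 0.43
ee_pos: [0.2398, -0.4504, 0.231]
eef_rot: [0.985, 0.171, 0.0, -0.001]
wrist_force: [0.0, -0.0, 0.5]
opening: 0.652
finger_force: 0.0
```

Call:
carry_out([
  [0.46, -0.42, 0, 0, 0, 0, 0.3],
  [0.92, -0.84, 0, 0, 0, 0, 0.3],
  [0.92, -0.84, 0, 0, 0, 0, 0.3],
  [0.92, -0.84, 0, 0, 0, 0, 0.3],
])

```text
time: 0.77
ee_pos: [0.2864, -0.3638, 0.2312]
eef_rot: [0.985, 0.171, 0.0, -0.001]
wrist_force: [-0.1, -0.3, 0.0]
opening: 0.648
finger_force: 0.0
```

Call:
carry_out([
  [0.46, -0.42, 0, 0, 0, 0, 0.3],
  [0.92, -0.84, 0, 0, 0, 0, 0.3],
  [0.92, -0.84, 0, 0, 0, 0, 0.3],
  [0.92, -0.84, 0, 0, 0, 0, 0.3],
])

```text
time: 1.1
ee_pos: [0.3334, -0.2771, 0.2312]
eef_rot: [0.985, 0.171, 0.0, -0.0]
wrist_force: [0.0, -0.3, -0.6]
opening: 0.649
finger_force: 0.0
```

Call:
carry_out([
  [0.46, -0.42, 0, 0, 0, 0, 0.3],
  [0.92, -0.84, 0, 0, 0, 0, 0.3],
  [0.92, -0.84, 0, 0, 0, 0, 0.3],
  [0.92, -0.84, 0, 0, 0, 0, 0.3],
])

```text
time: 1.43
ee_pos: [0.3808, -0.1901, 0.2313]
eef_rot: [0.985, 0.17, 0.0, 0.0]
wrist_force: [-1.0, -0.8, 0.5]
opening: 0.649
finger_force: 0.0
```

Call:
carry_out([
  [0.3, -0.3, 0, 0, 0, 0.25, 0.3],
  [0.4, -0.84, 0, 0, 0, 0.5, 0.3],
  [0.4, -0.84, 0, 0, 0, 0.5, 0.3],
  [0.4, -0.84, 0, 0, 0, 0.5, 0.3],
  [0.4, -0.84, 0, 0, 0, 0.5, 0.3],
])

```text
time: 1.85
ee_pos: [0.3877, -0.1183, 0.2313]
eef_rot: [0.999, 0.039, 0.0, 0.001]
wrist_force: [-0.6, -0.4, -0.4]
opening: 0.652
finger_force: 0.0
```

```bash
python3 - <<'E'
from h import *
np.set_printoptions(precision=4,suppress=True)
s=manip.sense();print(s['time'],s['ee_pos'],s['opening'],s['joint_pos'],s['joint_velocities'])
print(R.from_quat(s['eef_rot']).as_matrix().round(3))
snap('wrist','pics/w1.png')
E
```

```text
1.85 [ 0.3877 -0.1183  0.2313] 0.6520077312658963 [-0.4518  0.0347 -0.3516  1.1835 -0.0014  2.6114] [-0.0181  0.0058  0.0089 -0.0041  0.0027  0.002 ]
[[ 0.997  0.078  0.   ]
 [ 0.078 -0.997 -0.002]
 [ 0.     0.002 -1.   ]]
```

View pics/w1.png

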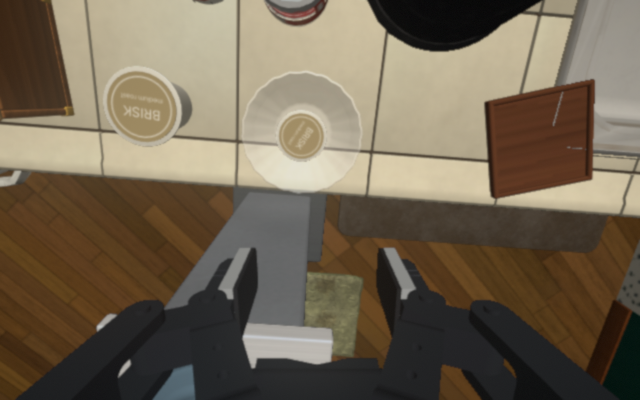

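Wrist view: pod foil at (301,136) inside the bowl (rim circle about (302,132)), larger lookalike at (145,105), tray at (541,138), kettle at (450,20).

```bash
python3 - <<'E'
from h import *
np.set_printoptions(precision=4,suppress=True)
px,Q=cloud('wrist'); print(Q[136,301],ray('wrist',301.5,136,.051),ray('wrist',302,132,.044))
p0=Q[136,301]
hsv=cv2.cvtColor(px,cv2.COLOR_RGB2HSV).astype(int)
m=(np.hypot(*(np.indices(px.shape[:2])-np.array([136,301])[:,None,None]))<28)&(Q[...,2]>p0[2]-.005)
print(m.sum(),Q[m].mean(0),np.ptp(Q[m],axis=0),np.median(Q[m][:,2]),(Q[m].max(0)+Q[m].min(0))/2)
for u in (250,260,245,355): print(u,Q[135,u])
m=(np.hypot(*(np.indices(px.shape[:2])-np.array([132,302])[:,None,None]))<68)&(Q[...,2]>.035)&(Q[...,2]<.06)
print('rim',m.sum(),(Q[m].max(0)+Q[m].min(0))/2,np.ptp(Q[m],axis=0))
print(Q[138,541], [ray('wrist',u,v,.012) for u,v in((487,102),(594,80),(592,180),(492,197))])
E
```

```text
[ 0.4259 -0.1008  0.05  ] [ 0.4261 -0.1013  0.051 ] [ 0.4292 -0.1013  0.044 ]
2048 [ 0.4264 -0.1006  0.0513] [0.0487 0.0482 0.0056] 0.051357769058609115 [ 0.4258 -0.1008  0.0514]
250 [ 0.4211 -0.0488  0.0337]
260 [ 0.4209 -0.0575  0.0251]
245 [ 0.4215 -0.0451  0.04  ]
355 [ 0.4295 -0.1544  0.0353]
rim 5163 [ 0.4259 -0.101   0.0446] [0.1191 0.1189 0.0192]
[ 0.4395 -0.3618  0.0062] [array([ 0.472 , -0.2912,  0.012 ]), array([ 0.502, -0.396,  0.012]), array([ 0.3986, -0.4276,  0.012 ]), array([ 0.3703, -0.3204,  0.012 ])]
```

Call:
carry_out([
  [0.25, -0.09, 0.4, 0, 0, 0, 0.3],
  [0.49, -0.18, 0.8, 0, 0, 0, 0.3],
  [0.49, -0.18, 0.9, 0, 0, 0, 0.3],
  [0.49, -0.18, 0.9, 0, 0, 0, 0.3],
])

```text
time: 2.23
ee_pos: [0.4239, -0.0999, 0.1567]
eef_rot: [0.999, 0.039, -0.003, -0.001]
wrist_force: [-0.3, 0.3, 0.0]
opening: 0.653
finger_force: 0.0
```

Call:
carry_out([
  [0, 0, 0.35, 0, 0, 0, 0.3],
  [0, 0, 0.7, 0, 0, 0, 0.3],
  [0, 0, 0.9, 0, 0, 0, 0.3],
  [0, 0, 0.9, 0, 0, 0, 0.3],
  [0, 0, 0.9, 0, 0, 0, 0.3],
])

```text
time: 2.65
ee_pos: [0.4249, -0.1002, 0.0879]
eef_rot: [0.999, 0.038, -0.0, 0.0]
wrist_force: [0.5, 0.5, -0.2]
opening: 0.65
finger_force: 0.0
```

```bash
python3 - <<'E'
from h import *
s=manip.sense();print(s['ee_pos'],s['wrist_force'],tool([.426,-.101,.028]))
E
```

```text
[ 0.42494398 -0.10022167  0.08790515] [ 0.51589466  0.47750181 -0.18948557] [0.01306044 0.01059541 0.74880501]
```

Call:
carry_out([
  [0.01, 0.01, 0.3, 0, 0, 0, 0.3],
  [0.01, 0.01, 0.55, 0, 0, 0, 0.3],
  [0.01, 0.01, 0.75, 0, 0, 0, 0.3],
  [0.01, 0.01, 0.75, 0, 0, 0, 0.3],
  [0.01, 0.01, 0.75, 0, 0, 0, 0.3],
])

```text
time: 3.07
ee_pos: [0.4269, -0.1007, 0.0286]
eef_rot: [0.999, 0.039, 0.0, 0.0]
wrist_force: [0.8, 0.3, 0.5]
opening: 0.646
finger_force: 0.0
```

Call:
carry_out([
  [0, 0, 0, 0, 0, 0, 0.15],
  [0, 0, 0, 0, 0, 0, 0.05],
  [0, 0, 0, 0, 0, 0, 0],
  [0, 0, 0, 0, 0, 0, 0],
  [0, 0, 0, 0, 0, 0, 0],
  [0, 0, 0, 0, 0, 0, 0],
], newtons=25)

```text
time: 3.57
ee_pos: [0.4281, -0.1008, 0.0294]
eef_rot: [0.999, 0.039, 0.002, 0.001]
wrist_force: [-1.1, 0.3, 5.5]
opening: 0.55
finger_force: 24.9
```

Call:
carry_out([
  [0, 0, -0.1, 0, 0, 0, 0],
  [0, 0, -0.25, 0, 0, 0, 0],
  [0, 0, -0.5, 0, 0, 0, 0],
  [0, 0, -0.8, 0, 0, 0, 0],
  [0, 0, -1, 0, 0, 0, 0],
  [0, 0, -1, 0, 0, 0, 0],
], newtons=25)

```text
time: 4.07
ee_pos: [0.4293, -0.1011, 0.1119]
eef_rot: [0.999, 0.039, 0.004, 0.002]
wrist_force: [-0.6, -0.6, 0.1]
opening: 0.544
finger_force: 25.8
```

```bash
python3 - <<'E'
from h import *
np.set_printoptions(precision=4,suppress=True)
s=manip.sense();print(s['ee_pos'],s['opening'],s['finger_force'],s['wrist_force'])
snap('wrist','pics/w2.png')
px,Q=cloud('wrist')
E
```

```text
[ 0.4293 -0.1011  0.1119] 0.5443610576577873 25.758275908071937 [-0.5714 -0.5506  0.1197]
```

View pics/w2.png

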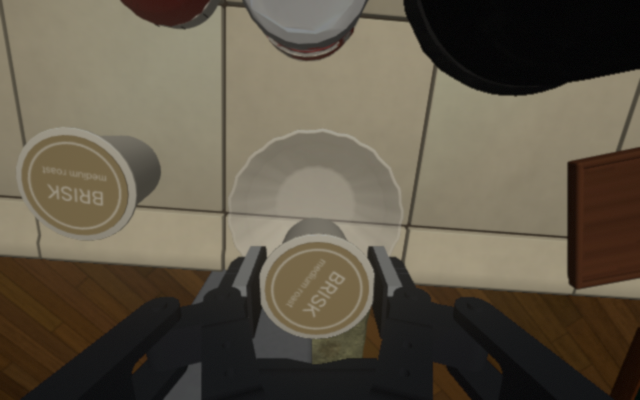

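Pod hangs upright between the pads (foil at about (316,288)); the bowl still stands at (316,200).

Call:
carry_out([
  [-0.23, 0.27, 0, 0, 0, 0, 0],
  [-0.47, 0.54, 0, 0, 0, 0, 0],
  [-0.7, 0.81, 0, 0, 0, 0, 0],
  [-0.7, 0.81, 0, 0, 0, 0, 0],
])

```text
time: 4.45
ee_pos: [0.3729, -0.1712, 0.1069]
eef_rot: [0.999, 0.037, -0.001, 0.001]
wrist_force: [-0.4, 0.5, -0.7]
opening: 0.55
finger_force: 25.8
```

Call:
carry_out([
  [-0.02, 0.33, 0, 0, 0, 0, 0],
  [-0.05, 0.66, 0, 0, 0, 0, 0],
  [-0.08, 1, 0, 0, 0, 0, 0],
  [-0.08, 1, 0, 0, 0, 0, 0],
])

```text
time: 4.78
ee_pos: [0.3765, -0.2534, 0.1075]
eef_rot: [0.999, 0.037, 0.001, 0.002]
wrist_force: [-0.4, -0.2, 0.4]
opening: 0.549
finger_force: 25.9
```

Call:
carry_out([
  [0.06, 0.32, 0, 0, 0, 0, 0],
  [0.13, 0.64, 0, 0, 0, 0, 0],
  [0.2, 0.96, 0, 0, 0, 0, 0],
  [0.2, 0.96, 0, 0, 0, 0, 0],
  [0.2, 0.96, 0, 0, 0, 0, 0],
])

```text
time: 5.2
ee_pos: [0.3977, -0.3246, 0.1068]
eef_rot: [0.999, 0.039, 0.0, -0.0]
wrist_force: [-0.3, 0.9, 0.2]
opening: 0.546
finger_force: 25.9
```

```bash
python3 - <<'E'
from h import *
np.set_printoptions(precision=4,suppress=True)
s=manip.sense();print(s['time'],s['ee_pos'],s['opening'],s['finger_force'],s['joint_pos'])
print(R.from_quat(s['eef_rot']).as_matrix().round(3))
snap('wrist','pics/w3.png')
px,Q=cloud('wrist')
m=(np.hypot(*(np.indices(px.shape[:2])-np.array([288,316])[:,None,None]))<35)
D=Q[m]-s['ee_pos']; D=D[np.abs(D[:,2]-np.median(D[:,2]))<.01]
c,_,_,_=np.linalg.lstsq(np.c_[D[:,:2],np.ones(len(D))],D[:,2],rcond=None)
print('pod top rel',np.median(D,axis=0),'slopes',c)
hsv=cv2.cvtColor(px,cv2.COLOR_RGB2HSV).astype(int)
m=(hsv[...,2]<150)&(hsv[...,1]>90)&(Q[...,2]<.03)&(Q[...,2]>-.02)&(np.abs(Q[...,0]-.436)<.09)&(np.abs(Q[...,1]+.361)<.09)
m=cv2.morphologyEx(m.astype(np.uint8),cv2.MORPH_OPEN,np.ones((5,5)))
v,u=np.nonzero(m); W=np.array([ray('wrist',a,b,.012)[:2] for a,b in zip(u[::5],v[::5])],np.float32)
r=cv2.minAreaRect(W);print(r,np.median(Q[m>0][:,2]));print('tool to',tool([.436,-.361,s['ee_pos'][2]]))
E
```

```text
5.2 [ 0.3977 -0.3246  0.1068] 0.5456070232898298 25.943668952554617 [-0.8085  0.3287 -0.3243  0.9183  0.0005  2.2559]
[[ 0.997  0.077 -0.   ]
 [ 0.077 -0.997  0.001]
 [ 0.    -0.001 -1.   ]]
pod top rel [nan nan nan] slopes [0. 0. 0.]
((0.4366080164909363, -0.3600802421569824), (0.107948437333107, 0.10794900357723236), 16.487035751342773) 0.007196516472477946
tool to [ 0.4489  0.5064 -0.0032]
  return _methods._mean(a, axis=axis, dtype=dtype,
  ret = um.true_divide(
```

View pics/w3.png

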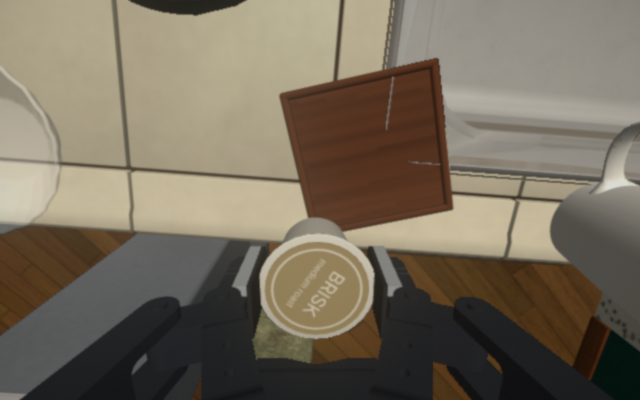

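Pod still upright at (317,286), tray ahead at (370,145), its centre at (0.437,-0.360), cup at right.

Call:
carry_out([
  [0.16, 0.16, 0, 0, 0, 0, 0],
  [0.32, 0.32, 0, 0, 0, 0, 0],
  [0.47, 0.48, 0, 0, 0, 0, 0],
  [0.47, 0.48, 0.3, 0, 0, 0, 0],
  [0.47, 0.48, 0.6, 0, 0, 0, 0],
  [0.47, 0.48, 0.8, 0, 0, 0, 0],
  [0.47, 0.48, 0.9, 0, 0, 0, 0],
  [0.47, 0.48, 0.9, 0, 0, 0, 0],
  [0.47, 0.48, 0.9, 0, 0, 0, 0],
])

```text
time: 6.0
ee_pos: [0.4374, -0.3586, 0.0354]
eef_rot: [0.999, 0.039, -0.0, -0.001]
wrist_force: [0.2, -0.7, 0.5]
opening: 0.549
finger_force: 25.9
```

Call:
carry_out([
  [0, 0, 0.03, 0, 0, 0, 0],
  [0, 0, 0.03, 0, 0, 0, 0],
  [0, 0, 0.03, 0, 0, 0, 0],
])

```text
time: 6.25
ee_pos: [0.4383, -0.3603, 0.0339]
eef_rot: [0.999, 0.039, 0.001, 0.001]
wrist_force: [-0.7, -0.2, 0.2]
opening: 0.547
finger_force: 26.0
```

Call:
carry_out([
  [0, 0, 0.02, 0, 0, 0, 0],
  [0, 0, 0.02, 0, 0, 0, 0],
  [0, 0, 0.02, 0, 0, 0, 0],
])

```text
time: 6.5
ee_pos: [0.4378, -0.3599, 0.0315]
eef_rot: [0.999, 0.039, 0.0, 0.0]
wrist_force: [-0.2, 0.2, -0.0]
opening: 0.547
finger_force: 26.0
```

Call:
carry_out([
  [0, 0, 0.02, 0, 0, 0, 0],
  [0, 0, 0.02, 0, 0, 0, 0],
  [0, 0, 0.02, 0, 0, 0, 0],
])

```text
time: 6.75
ee_pos: [0.4376, -0.3597, 0.0296]
eef_rot: [0.999, 0.039, -0.0, -0.0]
wrist_force: [-0.3, 0.2, -1.8]
opening: 0.548
finger_force: 26.0
```

Call:
carry_out([
  [0, 0, 0.015, 0, 0, 0, 0],
  [0, 0, 0.015, 0, 0, 0, 0],
  [0, 0, 0.015, 0, 0, 0, 0],
])

```text
time: 7.0
ee_pos: [0.4377, -0.3598, 0.0285]
eef_rot: [0.999, 0.039, -0.0, 0.0]
wrist_force: [0.4, -0.3, 0.2]
opening: 0.549
finger_force: 26.0
```

Call:
carry_out([
  [0, 0, 0.01, 0, 0, 0, 0],
  [0, 0, 0.01, 0, 0, 0, 0],
  [0, 0, 0.01, 0, 0, 0, 0],
])

```text
time: 7.25
ee_pos: [0.4379, -0.3598, 0.0284]
eef_rot: [0.999, 0.039, 0.0, 0.0]
wrist_force: [-0.9, 1.8, 5.8]
opening: 0.549
finger_force: 26.2
```

Call:
carry_out([
  [0, 0, 0, 0, 0, 0, 0.15],
  [0, 0, 0, 0, 0, 0, 0.25],
  [0, 0, 0, 0, 0, 0, 0.4],
  [0, 0, 0, 0, 0, 0, 0.5],
  [0, 0, 0, 0, 0, 0, 0.5],
  [0, 0, 0, 0, 0, 0, 0.5],
])

```text
time: 7.75
ee_pos: [0.4377, -0.3598, 0.0276]
eef_rot: [0.999, 0.039, -0.0, -0.0]
wrist_force: [0.9, -0.1, 0.9]
opening: 0.751
finger_force: 0.0
```

Call:
carry_out([
  [0, 0, -0.1, 0, 0, 0, 0.5],
  [0, 0, -0.3, 0, 0, 0, 0.5],
  [0, 0, -0.6, 0, 0, 0, 0.5],
  [0, 0, -1, 0, 0, 0, 0.5],
  [0, 0, -1, 0, 0, 0, 0.5],
])

```text
time: 8.17
ee_pos: [0.4406, -0.3627, 0.1143]
eef_rot: [0.999, 0.039, 0.003, 0.004]
wrist_force: [-0.0, -1.8, 1.0]
opening: 0.748
finger_force: 0.0
```

Call:
carry_out([
  [-0.3, 0, -0.3, 0, 0, 0, 0.5],
  [-0.7, 0, -0.7, 0, 0, 0, 0.5],
  [-0.8, 0, -1, 0, 0, 0, 0.5],
  [-0.8, 0, -1, 0, 0, 0, 0.5],
  [-0.8, 0, -1, 0, 0, 0, 0.5],
])

```text
time: 8.58
ee_pos: [0.3745, -0.3662, 0.1899]
eef_rot: [0.999, 0.038, 0.002, 0.002]
wrist_force: [1.1, -0.0, -0.3]
opening: 0.749
finger_force: 0.0
```

```bash
python3 - <<'E'
from h import *
np.set_printoptions(precision=4,suppress=True)
s=manip.sense();print(s['time'],s['ee_pos'],s['opening'],s['joint_pos'])
print(R.from_quat(s['eef_rot']).as_matrix().round(3))
snap('wrist','pics/w4.png')
px,Q=cloud('wrist')
m=(Q[...,2]>.045)&(Q[...,2]<.056)&(np.abs(Q[...,0]-.436)<.04)&(np.abs(Q[...,1]+.361)<.04)
print(m.sum(),(Q[m].max(0)+Q[m].min(0))/2,np.ptp(Q[m],axis=0),np.median(Q[m],axis=0))
E
```

```text
8.5833 [ 0.3745 -0.3662  0.1899] 0.7492719233419508 [-0.8954  0.2849 -0.1583  1.1226  0.0002  2.1693]
[[ 0.997  0.077  0.003]
 [ 0.077 -0.997 -0.004]
 [ 0.003  0.004 -1.   ]]
2809 [ 0.4362 -0.3595  0.05  ] [0.0484 0.0484 0.0055] [ 0.4367 -0.3593  0.0502]
```

View pics/w4.png

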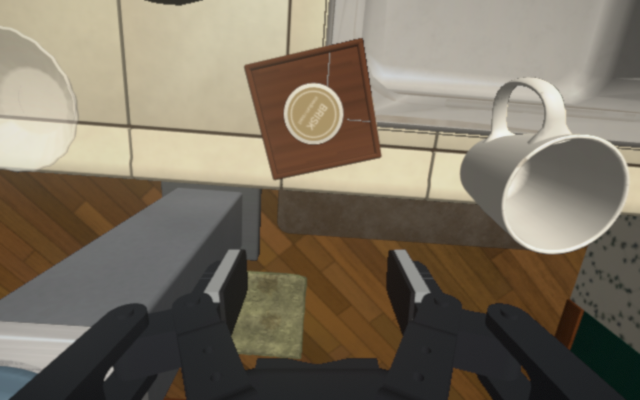

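Pod stands upright in the tray at (0.436,-0.359), with its foil at (315,113). Next I check the surroundings of the chest for clearance.

```bash
python3 - <<'E'
from h import *
np.set_printoptions(precision=3,suppress=True)
for n in('top','scene'):
    _,Q=cloud(n)
    for x0 in np.arange(.1,.65,.05):
        m=(Q[...,0]>x0)&(Q[...,0]<x0+.05)&(Q[...,1]>.1)&(Q[...,1]<.6)&(Q[...,2]>.12)&(Q[...,2]<.6)
        if m.sum()>5:
            A=Q[m]; i=A[:,1].argmin(); print(n,round(x0,2),m.sum(),'min y pt',A[i],'z range',A[:,2].min(),A[:,2].max())
_,Q=cloud('top')
print(Q[272,150],Q[255,200],Q[100,215])
E
```

```text
top 0.15 22 min y pt [0.164 0.1   0.283] z range 0.27397892516483346 0.29661786847809846
top 0.2 14 min y pt [0.203 0.101 0.3  ] z range 0.25626951406290144 0.300257748474855
top 0.25 596 min y pt [0.297 0.431 0.282] z range 0.12186371241993688 0.5605177754555141
top 0.3 2664 min y pt [0.349 0.425 0.465] z range 0.12018211356402553 0.5659308517709248
top 0.35 2731 min y pt [0.365 0.423 0.442] z range 0.120149760251683 0.5725740663642942
top 0.4 2790 min y pt [0.407 0.421 0.225] z range 0.12015175596134964 0.5796486380730123
top 0.45 2731 min y pt [0.451 0.423 0.439] z range 0.12002057187478887 0.586856738629218
top 0.5 2812 min y pt [0.543 0.424 0.554] z range 0.12021976097976594 0.5938699161597221
top 0.55 2840 min y pt [0.599 0.15  0.156] z range 0.12144215010901838 0.5997239289924762
top 0.6 4092 min y pt [0.648 0.131 0.35 ] z range 0.12031462146134353 0.5998846952284418
scene 0.25 166 min y pt [0.299 0.427 0.216] z range 0.12023454906139297 0.39924873466978783
scene 0.3 841 min y pt [0.333 0.424 0.326] z range 0.12022612536329214 0.4055850943309983
scene 0.35 862 min y pt [0.395 0.42  0.128] z range 0.12031024806525314 0.410541014542499
scene 0.4 909 min y pt [0.428 0.418 0.238] z range 0.12017729235742647 0.4177630411390242
scene 0.45 929 min y pt [0.473 0.419 0.225] z range 0.12052435744296885 0.4259304076514283
scene 0.5 948 min y pt [0.517 0.424 0.24 ] z range 0.12080550156947911 0.42969027321584397
scene 0.55 975 min y pt [0.599 0.15  0.175] z range 0.12081642425785799 0.435632876359619
scene 0.6 1482 min y pt [0.643 0.127 0.362] z range 0.12024182717209375 0.44418050788345886
[ 0.257  0.514 -0.312] [ 0.313  0.433 -0.72 ] [0.729 0.119 0.345]
```

Call:
carry_out([
  [0.01, -0.2, 0, 0, 0, -0.2, 0.1],
  [0.03, -0.4, 0, 0, 0, -0.4, 0.1],
  [0.045, -0.6, 0, 0, 0, -0.6, 0.1],
  [0.06, -0.8, 0, 0, 0, -0.8, 0.1],
  [0.075, -0.97, 0, 0, 0, -1, 0.1],
  [0.075, -0.97, 0, 0, 0, -1, 0.1],
])

```text
time: 9.13
ee_pos: [0.3732, -0.2836, 0.186]
eef_rot: [0.954, 0.299, -0.001, -0.002]
wrist_force: [-0.3, 0.6, 0.9]
opening: 0.551
finger_force: 0.0
```

Call:
carry_out([
  [0.11, -0.16, 0, 0, 0, -0.2, 0.1],
  [0.22, -0.32, 0, 0, 0, -0.4, 0.1],
  [0.33, -0.48, 0, 0, 0, -0.6, 0.1],
  [0.44, -0.64, 0, 0, 0, -0.8, 0.1],
  [0.55, -0.8, 0, 0, 0, -1, 0.1],
  [0.55, -0.8, 0, 0, 0, -1, 0.1],
])

```text
time: 9.63
ee_pos: [0.3733, -0.2069, 0.1865]
eef_rot: [0.845, 0.535, -0.0, -0.002]
wrist_force: [-0.1, 0.8, -0.3]
opening: 0.554
finger_force: 0.0
```

Call:
carry_out([
  [0.18, -0.08, 0, 0, 0, -0.2, 0.1],
  [0.35, -0.17, 0, 0, 0, -0.4, 0.1],
  [0.53, -0.25, 0, 0, 0, -0.6, 0.1],
  [0.7, -0.34, 0, 0, 0, -0.8, 0.1],
  [0.88, -0.42, 0, 0, 0, -1, 0.1],
  [0.88, -0.42, 0, 0, 0, -1, 0.1],
])

```text
time: 10.13
ee_pos: [0.3736, -0.1298, 0.1869]
eef_rot: [0.678, 0.735, -0.0, -0.001]
wrist_force: [-0.1, -0.5, 0.7]
opening: 0.55
finger_force: 0.0
```

Call:
carry_out([
  [0.19, 0.015, 0, 0, 0, -0.2, 0.1],
  [0.39, 0.03, 0, 0, 0, -0.4, 0.1],
  [0.58, 0.045, 0, 0, 0, -0.6, 0.1],
  [0.78, 0.06, 0, 0, 0, -0.8, 0.1],
  [0.97, 0.075, 0, 0, 0, -1, 0.1],
  [0.97, 0.075, 0, 0, 0, -1, 0.1],
])

```text
time: 10.63
ee_pos: [0.3739, -0.0526, 0.1872]
eef_rot: [0.466, 0.885, 0.0, -0.001]
wrist_force: [-0.2, 0.3, -0.7]
opening: 0.549
finger_force: 0.0
```

Call:
carry_out([
  [0.16, 0.11, 0, 0, 0, -0.2, 0.1],
  [0.32, 0.22, 0, 0, 0, -0.4, 0.1],
  [0.48, 0.33, 0, 0, 0, -0.6, 0.1],
  [0.64, 0.44, 0, 0, 0, -0.8, 0.1],
  [0.8, 0.55, 0, 0, 0, -1, 0.1],
  [0.8, 0.55, 0, 0, 0, -1, 0.1],
])

```text
time: 11.13
ee_pos: [0.3744, 0.0248, 0.1874]
eef_rot: [0.221, 0.975, -0.0, -0.0]
wrist_force: [0.2, 0.2, 0.5]
opening: 0.549
finger_force: 0.0
```

Call:
carry_out([
  [0.08, 0.18, 0, 0, 0, -0.2, 0.1],
  [0.17, 0.35, 0, 0, 0, -0.4, 0.1],
  [0.25, 0.53, 0, 0, 0, -0.6, 0.1],
  [0.34, 0.7, 0, 0, 0, -0.8, 0.1],
  [0.42, 0.88, 0, 0, 0, -1, 0.1],
  [0.42, 0.88, 0, 0, 0, -1, 0.1],
  [0.42, 0.88, 0, 0, 0, -1, 0.1],
])

```text
time: 11.72
ee_pos: [0.3746, 0.1014, 0.1874]
eef_rot: [-0.036, 0.999, -0.001, -0.0]
wrist_force: [1.0, -0.9, -0.1]
opening: 0.55
finger_force: 0.0
```

```bash
python3 - <<'E'
from h import *
np.set_printoptions(precision=4,suppress=True)
s=manip.sense();print(s['time'],s['ee_pos'],s['opening'],s['joint_pos'])
print(R.from_quat(s['eef_rot']).as_matrix().round(3))
snap('wrist','pics/w5.png')
E
```

```text
11.7167 [0.3746 0.1014 0.1874] 0.5496407175358341 [ 0.1015  0.0237 -0.4793  1.0679 -0.0013  0.0287]
[[-0.997 -0.073 -0.   ]
 [-0.073  0.997 -0.001]
 [ 0.    -0.001 -1.   ]]
```

View pics/w5.png

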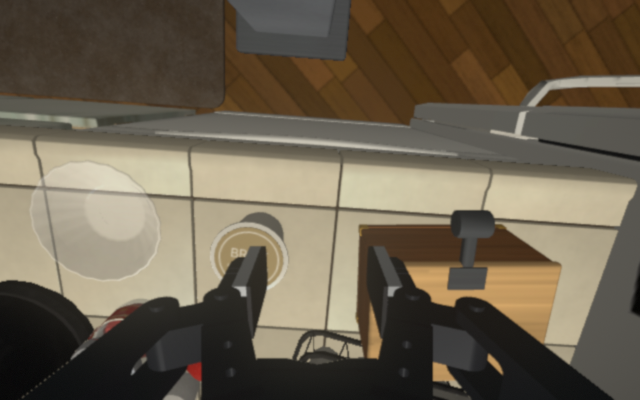

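Knob at (473,224), on its bracket on the lid at (467,278); bowl empty at (95,220).

```bash
python3 - <<'E'
from h import *
np.set_printoptions(precision=4,suppress=True)
px,Q=cloud('wrist')
S=Q[206:242,446:500].reshape(-1,3); S=S[S[:,2]>.075]
print(len(S),S.min(0),S.max(0),np.median(S,axis=0),(S.min(0)+S.max(0))/2)
# ray to knob centre from wrist and top: least squares crossing
def line(n,u,v):
    _,z,K,T=load(n); d=T[:3,:3]@np.array([(u-K[0,2])/K[0,0],(v-K[1,2])/K[1,1],1]); return T[:3,3],d/np.linalg.norm(d)
L=[line('wrist',473,224),line('top',197.2,239.5)]
A=sum(np.eye(3)-np.outer(d,d) for _,d in L); b=sum((np.eye(3)-np.outer(d,d))@o for o,d in L)
k=np.linalg.solve(A,b);print('knob tri',k)
for n,(o,d) in zip('wt',L): print(n,np.linalg.norm(np.cross(k-o,d)))
print(ray('wrist',473,224,.09))
E
```

```text
1224 [0.3721 0.2077 0.0788] [0.3993 0.2346 0.1009] [0.3817 0.2184 0.0963] [0.3857 0.2212 0.0898]
knob tri [0.3847 0.2203 0.0903]
w 0.0021773791423667327
t 0.0021773791423667214
[0.3837 0.2224 0.09  ]
```

Call:
carry_out([
  [-0.04, 0.25, 0, 0, 0, 0, 0.1],
  [-0.08, 0.5, 0, 0, 0, 0, 0.1],
  [-0.12, 0.74, 0, 0, 0, 0, 0.1],
  [-0.12, 0.74, 0, 0, 0, 0, 0.1],
])

```text
time: 12.1
ee_pos: [0.38, 0.1629, 0.1877]
eef_rot: [-0.038, 0.999, 0.0, 0.0]
wrist_force: [-0.1, -0.3, 1.4]
opening: 0.553
finger_force: 0.0
```

Call:
carry_out([
  [-0.04, 0.25, 0, 0, 0, 0, 0.1],
  [-0.08, 0.5, 0, 0, 0, 0, 0.1],
  [-0.12, 0.74, 0, 0, 0, 0, 0.1],
  [-0.12, 0.74, 0, 0, 0, 0, 0.1],
  [-0.12, 0.74, 0.3, 0, 0, 0, 0.1],
  [-0.12, 0.74, 0.5, 0, 0, 0, 0.1],
  [-0.12, 0.74, 0.5, 0, 0, 0, 0.1],
  [-0.12, 0.74, 0.5, 0, 0, 0, 0.1],
])

```text
time: 12.77
ee_pos: [0.3832, 0.2201, 0.1471]
eef_rot: [-0.038, 0.999, -0.001, -0.001]
wrist_force: [0.0, -0.7, 0.7]
opening: 0.553
finger_force: 0.0
```

```bash
python3 - <<'E'
from h import *
np.set_printoptions(precision=4,suppress=True)
s=manip.sense();print(s['time'],s['ee_pos'],tool([.385,.2205,.068]))
snap('wrist','pics/w6.png')
E
```

```text
12.7667 [0.3832 0.2201 0.1471] [-0.0251  0.0054  0.9886]
```

View pics/w6.png

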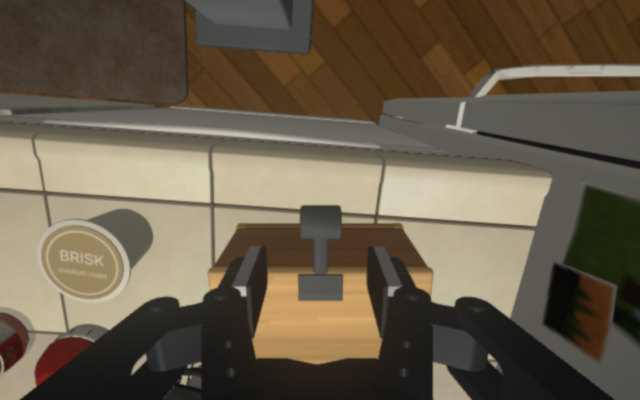

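The knob at (320,222) is centred between the fingers.

```bash
python3 - <<'E'
from h import *
np.set_printoptions(precision=4,suppress=True)
px,Q=cloud('wrist');print(ray('wrist',320.5,222,.09))
S=Q[203:240,296:346].reshape(-1,3); S=S[S[:,2]>.078]
print(S.min(0),S.max(0))
E
```

```text
[0.384  0.2222 0.09  ]
[0.3722 0.2085 0.0864] [0.3955 0.2353 0.1006]
```

Call:
carry_out([
  [-0.02, 0.01, 0.3, 0, 0, 0, 0.1],
  [-0.02, 0.01, 0.6, 0, 0, 0, 0.1],
  [-0.02, 0.01, 0.8, 0, 0, 0, 0.1],
  [-0.02, 0.01, 0.96, 0, 0, 0, 0.1],
  [-0.02, 0.01, 0.96, 0, 0, 0, 0.1],
  [-0.02, 0.01, 0.96, 0, 0, 0, 0.1],
])

```text
time: 13.32
ee_pos: [0.3858, 0.2223, 0.0715]
eef_rot: [-0.038, 0.999, -0.0, 0.0]
wrist_force: [0.2, -0.4, -0.1]
opening: 0.55
finger_force: 0.0
```

Call:
carry_out([
  [0.01, 0, 0.03, 0, 0, 0, 0.1],
  [0.01, 0, 0.03, 0, 0, 0, 0],
  [0.01, 0, 0.03, 0, 0, 0, -0.2],
  [0.01, 0, 0.03, 0, 0, 0, -0.4],
  [0.01, 0, 0.03, 0, 0, 0, -0.6],
  [0.01, 0, 0.03, 0, 0, 0, -0.6],
  [0.01, 0, 0.03, 0, 0, 0, -0.6],
  [0.01, 0, 0.03, 0, 0, 0, -0.6],
], newtons=35)

```text
time: 13.98
ee_pos: [0.3853, 0.2223, 0.0693]
eef_rot: [-0.039, 0.999, -0.0, 0.001]
wrist_force: [-1.4, -2.6, 6.3]
opening: 0.298
finger_force: 34.2
```

```bash
python3 - <<'E'
from h import *
np.set_printoptions(precision=3,suppress=True)
s=manip.sense();print(s['ee_pos'],s['wrist_force'],s['opening'])
a=np.radians(4.4);X=np.array([np.cos(a),np.sin(a),0]);Z=np.array([0,0,1.])
M=R.from_quat(s['eef_rot']).as_matrix()
kn=lambda t:.15*(-np.cos(t)*X+np.sin(t)*Z)+.004*(np.sin(t)*X+np.cos(t)*Z)
for d in range(5,65,5): print(d,M.T@(kn(np.radians(d))-kn(0))/.08)
print(kn(np.radians(60))-kn(0))
E
```

```text
[0.385 0.222 0.069] [-1.364 -2.587  6.252] 0.2978322648639714
5 [-0.012 -0.    -0.163]
10 [-0.038 -0.    -0.325]
15 [-0.078 -0.001 -0.483]
20 [-0.131 -0.001 -0.638]
25 [-0.198 -0.001 -0.787]
30 [-0.278 -0.001 -0.93 ]
35 [-0.369 -0.001 -1.066]
40 [-0.473 -0.002 -1.193]
45 [-0.587 -0.002 -1.31 ]
50 [-0.71  -0.002 -1.417]
55 [-0.843 -0.002 -1.513]
60 [-0.983 -0.002 -1.597]
[0.078 0.006 0.128]
```

Call:
carry_out([
  [-0.003, 0, -0.08, 0, 0, 0, -0.6],
  [-0.012, 0, -0.163, 0, 0, 0, -0.6],
  [-0.023, 0, -0.245, 0, 0, 0, -0.6],
  [-0.038, 0, -0.325, 0, 0, 0, -0.6],
  [-0.057, 0, -0.405, 0, 0, 0, -0.6],
  [-0.078, 0, -0.483, 0, 0, 0, -0.6],
  [-0.103, 0, -0.56, 0, 0, 0, -0.6],
  [-0.131, 0, -0.638, 0, 0, 0, -0.6],
  [-0.164, 0, -0.713, 0, 0, 0, -0.6],
  [-0.198, 0, -0.787, 0, 0, 0, -0.6],
  [-0.237, 0, -0.86, 0, 0, 0, -0.6],
  [-0.278, 0, -0.93, 0, 0, 0, -0.6],
  [-0.278, 0, -0.93, 0, 0, 0, -0.6],
  [-0.278, 0, -0.93, 0, 0, 0, -0.6],
], newtons=35)

```text
time: 15.15
ee_pos: [0.4062, 0.224, 0.1432]
eef_rot: [-0.039, 0.999, -0.0, -0.001]
wrist_force: [-1.9, -4.0, -1.3]
opening: 0.3
finger_force: 35.0
```

```bash
python3 - <<'E'
from h import *
np.set_printoptions(precision=3,suppress=True)
s=manip.sense();print(s['ee_pos'],s['wrist_force'],s['wrist_torque'],s['opening'],s['finger_force'],s['joint_pos'])
snap('scene');px,P=cloud('scene')
hsv=cv2.cvtColor(px,cv2.COLOR_RGB2HSV).astype(int)
m=(np.abs(P[...,0]-.46)<.13)&(np.abs(P[...,1]-.225)<.07)&(P[...,2]>.1)&(P[...,2]<.3)&(hsv[...,1]>80)&(hsv[...,0]>10)&(hsv[...,0]<32)&(hsv[...,2]>120)
A=P[m];print(m.sum())
c=A.mean(0);n=np.linalg.svd(A-c)[2][2];print(c,n,np.degrees(np.arccos(abs(n[2]))))
E
```

```text
[0.406 0.224 0.143] [-1.948 -4.019 -1.331] [-0.841  0.494 -0.01 ] 0.3002053182282392 34.952977895736694 [ 0.367  0.206 -0.39   0.977 -0.     0.289]
688
[0.479 0.223 0.124] [-0.477 -0.036 -0.878] 28.59728559944965
```

Call:
carry_out([
  [-0.045, 0, -0.07, 0, 0, 0, -0.6],
  [-0.091, 0, -0.136, 0, 0, 0, -0.6],
  [-0.142, 0, -0.2, 0, 0, 0, -0.6],
  [-0.195, 0, -0.263, 0, 0, 0, -0.6],
  [-0.25, 0, -0.322, 0, 0, 0, -0.6],
  [-0.309, 0, -0.38, 0, 0, 0, -0.6],
  [-0.37, 0, -0.434, 0, 0, 0, -0.6],
  [-0.432, 0, -0.487, 0, 0, 0, -0.6],
  [-0.498, 0, -0.536, 0, 0, 0, -0.6],
  [-0.565, 0, -0.583, 0, 0, 0, -0.6],
  [-0.635, 0, -0.626, 0, 0, 0, -0.6],
  [-0.705, 0, -0.667, 0, 0, 0, -0.6],
  [-0.73, 0, -0.68, 0, 0, 0, -0.6],
  [-0.73, 0, -0.68, 0, 0, 0, -0.6],
  [-0.73, 0, -0.68, 0, 0, 0, -0.6],
  [-0.73, 0, -0.68, 0, 0, 0, -0.6],
], newtons=35)

```text
time: 16.53
ee_pos: [0.4652, 0.2285, 0.1979]
eef_rot: [-0.039, 0.999, -0.0, -0.0]
wrist_force: [-1.8, -5.2, -1.8]
opening: 0.294
finger_force: 34.9
```

```bash
python3 - <<'E'
from h import *
np.set_printoptions(precision=3,suppress=True)
s=manip.sense();print(s['ee_pos'],s['wrist_force'],s['wrist_torque'],s['opening'],s['finger_force'],s['joint_velocities'])
for nm in('scene','top'):
    snap(nm,'pics/f_%s.png'%nm);px,P=cloud(nm)
    hsv=cv2.cvtColor(px,cv2.COLOR_RGB2HSV).astype(int)
    m=(np.abs(P[...,0]-.48)<.1)&(np.abs(P[...,1]-.225)<.07)&(P[...,2]>.11)&(P[...,2]<.3)&(hsv[...,1]>80)&(hsv[...,0]>10)&(hsv[...,0]<32)&(hsv[...,2]>120)
    A=P[m];print(nm,m.sum())
    if m.sum()>20:
        c=A.mean(0);n=np.linalg.svd(A-c)[2][2];print(c,n,np.degrees(np.arccos(abs(n[2]))))
px,P=cloud('top')
m=(P[...,2]>.045)&(P[...,2]<.056)&(np.abs(P[...,0]-.436)<.035)&(np.abs(P[...,1]+.361)<.035)
print('pod',m.sum(),np.median(P[m],axis=0))
a=cv2.resize(load('scene')[0][80:330,220:420,::-1],(480,600),interpolation=cv2.INTER_CUBIC);cv2.imwrite('pics/fc.png',a)
E
```

```text
[0.465 0.228 0.198] [-1.75  -5.235 -1.762] [-0.923  0.562  0.034] 0.29441013532244875 34.906243085861206 [ 0.001 -0.    -0.002 -0.002  0.001 -0.   ]
scene 429
[0.502 0.222 0.152] [-0.855 -0.062 -0.514] 59.06216358909537
top 426
[0.508 0.201 0.15 ] [-0.925 -0.033 -0.378] 67.80004515457189
pod 182 [ 0.438 -0.359  0.051]
```

View pics/fc.png

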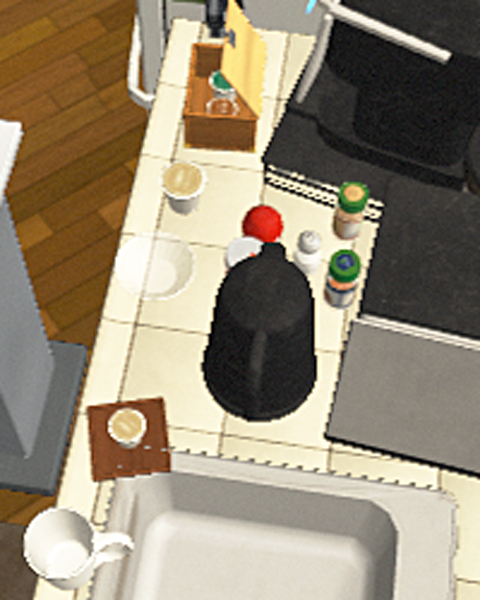

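The final view shows the lid held raised at the top (240,60), and the pod standing in the tray at (128,427). The bowl is still at (155,268) and the bystanders look undisturbed. Lid angle is 59 to 61 degrees by the scene camera and the arm's motion. The top view gave 68 degrees, but it sees the lid at a grazing angle and the arm partly hides it, so I set it aside.

```bash
python3 -c "
from workcell import manip
print(manip.hand_in())"
```

```text
the job is handed in; nothing more can be done
None
```

The job is handed in: the pod stands upright near the middle of the tray, and the gripper is still holding the chest lid about 60 degrees open (59 to 61 by the scene camera and the arm's motion).

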